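Hold an instrument flap in its hinge for pinning

TASK

The orange scraper was left on edge through the hinge bracket: put it away first, blade sliding edgewise fully down into the slot of the wooden holder with its handle lying on the grey rest and its shoulder near the wood, and let go of it. Then pick up the white flap by its blue pull, bring its brass knuckle between the bracket's two dark knuckles with the flap level and on the side away from the bracket's long foot, and line up the three holes so that the 7 mm hinge pin would pass through. Finish still holding the flap there, in the air, clear of the bracket, and leave the pin, mug, figurine and vial rack where they are.

Things in the scene. Friction and masses are not known exactly. Their poses are not given: they have to be found in the camera images.
- scraper: Loose scraper, 0.1-0.2 kg, standing on its long edge. Orange handle 96 (x) x 22 (y) x 34 high, x -48 to +48; steel blade 70 x 4 (y) x 34 high on its centre plane, x +48 to +118; one flat underside. Origin: centre of the handle's underside; x to the blade tip, z up. Starts on the bracket's foot, 10 above the bench, blade between the dark knuckles, roughly parallel to the bracket's x.
- scraper_balance (a point): Balance point of the scraper: on the handle, at x +23, y 0, z 17 in the scraper's frame.
- holder: Fixed scraper holder. Grey base x -98 to +95, y -30 to +30, 10 thick; its bare -x half is the handle rest. On the +x half two wooden walls, x +5 to +90, 20 thick each, from z 10 to 40, leave a slot 12 wide (y -6 to +6) along x, open at the top and both ends. Origin: at bench level, mid length and width; z up.
- holder_seat (a point): Where the scraper's origin belongs: on the handle rest at x -50, y 0, z 10 in the holder's frame, with the scraper's x along the holder's x. The handle's shoulder then is 7 from the wood and the underside lies on the slot floor.
- leaf: Loose hinge leaf, 0.2-0.4 kg, lying flat on the bench. White flap x -37 to +53, y -55 to +55, 6 thick; blue upright pull on top, 14 thick (x), 50 long (y), z 6 to 42, centred on the origin; brass knuckle tube (outside 24, hole 12, 24 long along y) on a 22 wide neck at the -x edge. Origin: underside of the flap below the pull; z up, y along the hinge axis.
- leaf_hole (a point): Centre of the brass knuckle's hole: at x -55, y 0, z +12 in the leaf's frame, whose axes it shares; hole axis along y.
- jamb: Fixed hinge bracket. Aluminium foot x -145 to +35, y -50 to +50, 10 thick; two dark posts 22 x 26 at y -29 and +29 carry knuckle tubes (outside 24, hole 12, 26 long along y), axis 50 above the bench at x 0; clear gap y -16 to +16. Origin: at bench level below the middle of the hinge axis; long foot to -x, roughly to the robot; the flap belongs on the +x side; z up.
- jamb_hole (a point): Middle of the gap, on the axis of the bracket's holes: at x 0, y 0, z 50 in the bracket's frame, whose axes it shares. The leaf's hole belongs here, x along x and y along y.
- hinge_pin: Steel hinge pin 7 diameter, 96 long, lying in a low green tray (140 x 90 x 22), bystander. Origin under its middle.
- mug: Blue mug, 80 diameter, 95 high, bystander. Origin under its middle.
- figurine: White china figurine, 40 diameter, 76 high, bystander. Origin under its middle.
- vial_rack: White rack 90 x 140 x 30 with amber vials to 49 high, bystander. Origin under its middle.

How it is judged:
By the outcome, as a careful person would: the job done as asked, in the order asked, and still so for the second after the job is handed in, while the arm keeps its last pose, push and grip.
It also fails if it takes over 58 s, if anything falls off the work surface, if the arm or the gripper's body presses on something with over 40 N, if the wrist force passes 120 N, or if a joint passes its speed limit or range.

ROBOT

A 7-joint arm with a two-finger parallel gripper is mounted at the origin on the work surface. World frame = base frame: x ahead of the robot, y to its left, z up, the work surface at z = 0. Lengths are in m, angles in rad, forces in N, time in s.
With the tool pointing down it reaches from about 0.4 to 0.85 m from the base axis. Payload 4.5 kg.
Tool frame: the origin (TCP) lies midway between the tips of the shut fingers; the grasp point (between the pads) lies 19 mm behind it (r.grasp_offset is the distance from the TCP to the grasp point, in m); z points along the fingers, y is the direction in which the jaws open and shut (so a half turn about z gives the same grasp; the last joint's range is limited). The gripper opens to 85 mm and grips with 20 to 120 N. Pads are 22 mm wide; open, the fingers measure 114 mm over their backs; the gripper's body (76 mm by 85 mm) begins 54 mm behind the grasp point. The pads swing forward as they close: fully open they stand 13 mm farther back than shut.
Start: joints at [1.245, 0.689, -0.195, 1.565, 0.157, 0.902, -0.215], TCP at [0.22, -0.585, 0.205] pointing down, gripper open.
Joint ranges: [-3.01, 3.01], [-0.46, 2.08], [-1.47, 1.51], [0.13, 2.56], [-1, 4.14], [0.04, 2.09], [-2.66, 2.66]. Speed limits (rad/s): [2.57, 2.57, 3.14, 3.14, 3.14, 3.14, 3.14].

INTERFACE

Orientations are given as a unit quaternion [w, x, y, z].
In Python, from workcell import r gives the robot as it stands. The module is installed in compiled form; this text tells all that it offers.
- The arm moves only by the shell command python3 -m jog 'ROWS' [FORCE]. ROWS is JSON, a list of rows, each an object of numbers: "x", "y", "z": the shift along the tool's x, y, z in cm; "wx", "wy", "wz": the turn, a rotation vector about the tool's x, y, z in degrees; "fingers": the opening in per cent of the stroke, from 0 (shut) to 100 (fully open). In form: [{"x": .., "y": .., "z": .., "wx": .., "wy": .., "wz": .., "fingers": ..}, ...]. A call has 1 to 8 rows; each row shifts and turns the commanded pose from where the row before left it, along the tool's axes as they then stand; what a row does not reach is not made up. A row lasts 1/12 s, in which the tool goes at most 41.7 mm and 7.16 degrees, less where a joint would pass 70% of its speed; a pose out of reach is approached as far as the arm can. A call with a gripper value outside its range is refused whole. The fingers move at their own pace and stop on an object; FORCE is the grip in N (left out, the last holds). Time passes only in rows, so rows that do not move let the fingers close. It gives the time, the measured TCP pose, the force and the opening at its end, in the units of the state.
- r.get_state(): the state, without advancing time (a new reading comes with each control period).
- r.camera(name): name is "scene" or "top" or "wrist"; returns the picture (400x640x3 uint8, red, green, blue); there is no depth.
- r.calibration(name): a dict with "intrinsics" (3x3 intrinsics, pixels), "world_from_camera" (4x4, takes a point from camera to world coordinates). Camera axes: x right, y down, z forward; pixel columns grow to the right and rows downward; lengths in m; the calibration is good to about 2 mm. A picture is of the moment at which its call begins: read the wrist's pose just before it. calibration takes no time and is no camera call; for the wrist camera it gives the pose at the moment of the call.
- r.close_job(): hands the job in, once; it reports no verdict.
The state is a dict: "time_s": time; "joints": joint angles; "joint_velocities": joint speeds; "tau": joint torques, N m; "tool_pos": TCP position; "ee_rot": TCP orientation; "wrist_force": force on the tool from outside, world axes, zero at the start; "ft_torque": the same for the moment, N m; "grip_width": finger opening in m.
Only numpy, scipy, OpenCV 4.12 (cv2) and the standard library are available. Lean on these libraries where they do the work, as an engineer would, in place of code of your own. Each camera call takes 0.05 s, during which the arm holds its last target. There are 200 camera calls.

## Working session

There is one attempt and no reset: what is moved stays moved. The work goes in short steps, Python scripts to look and compute and a shell command to move; the robot and the scene stay as the last step left them, time stands still between calls to the robot, and variables do not carry over. Pictures are saved under pics/ and viewed, about 8 in all and at most 12, crops included, and the job is handed in when it is done.

```bash
mkdir -p pics
python3 - <<'E'
from workcell import r
import cv2,numpy as np
s=r.get_state();print(s['time_s'],s['tool_pos'],s['ee_rot'],s['grip_width'],r.grasp_offset)
for n in ('scene','top'):
    cv2.imwrite(f'pics/{n}0.png',r.camera(n)[:,:,::-1]);c=r.calibration(n);print(n,np.round(c['intrinsics'],1).tolist(),np.round(c['world_from_camera'],3).tolist())
E
```

```text
0.0 [ 0.21974244 -0.5843285   0.20385885] [-9.27846947e-04  9.83854926e-01  1.78965268e-01 -2.36040569e-04] 0.08541338509371929 0.0187
scene [[379.7, 0.0, 324.4], [0.0, 379.7, 195.3], [0.0, 0.0, 1.0]] [[0.842, 0.329, -0.427, 1.055], [0.539, -0.491, 0.685, -0.714], [0.016, -0.806, -0.591, 0.666], [0.0, 0.0, 0.0, 1.0]]
top [[465.8, 0.0, 320.6], [0.0, 465.8, 201.8], [0.0, 0.0, 1.0]] [[-0.009, -0.998, 0.067, 0.511], [-1.0, 0.009, -0.007, 0.011], [0.006, -0.067, -0.998, 1.33], [0.0, 0.0, 0.0, 1.0]]
```

View pics/top0.png

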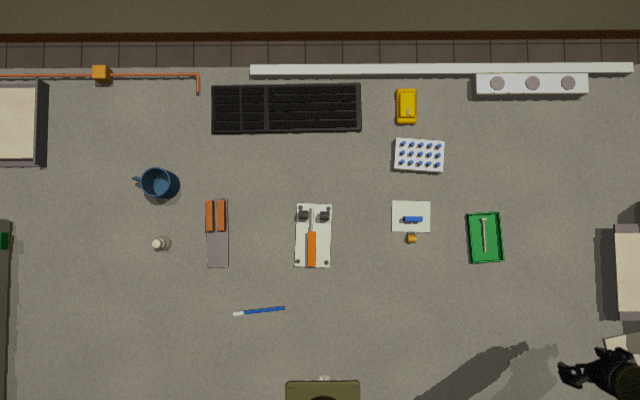

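View pics/scene0.png

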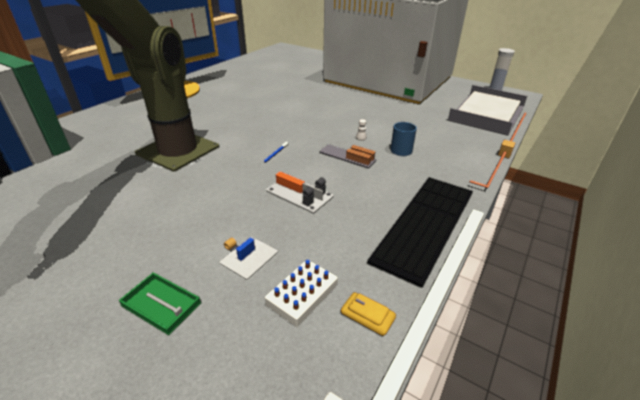

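The top view (image down = −x, right = −y) shows the scraper handle at (311,249) with its blade pointing up between the knuckles at (304/324,215). The holder spans (206–228,199–267) with the wood at the far end. The leaf is at (411,217) with its brass at (411,239). The mug is at (159,183), the figurine at (159,243), the rack at (419,155) and the pin tray at (485,237).

```bash
cat > h.py <<'E'
from workcell import r
import cv2,numpy as np
from scipy.spatial.transform import Rotation as R
def ray(cal,uv,z):
    K,T=cal['intrinsics'],cal['world_from_camera']
    d=T[:3,:3]@np.linalg.inv(K)@np.array([uv[0],uv[1],1.]);o=T[:3,3]
    return o+d*(z-o[2])/d[2]
def proj(cal,p):
    T=np.linalg.inv(cal['world_from_camera']);q=cal['intrinsics']@(T[:3,:3]@np.asarray(p)+T[:3,3]);return q[:2]/q[2]
def Rt(): return R.from_quat(np.roll(r.get_state()['ee_rot'],-1))
def rect(img,cal,box,lo,hi,z,name):
    x0,y0,x1,y1=box
    S=4
    c=cv2.resize(img[y0:y1,x0:x1],None,fx=S,fy=S,interpolation=cv2.INTER_CUBIC)
    m=cv2.inRange(cv2.cvtColor(c,cv2.COLOR_RGB2HSV),lo,hi)
    n,l,st,_=cv2.connectedComponentsWithStats(m)
    for i in range(1,n):
        if st[i,4]<300:continue
        p=np.argwhere(l==i)[:,::-1].astype(np.float32)
        b=cv2.boxPoints(cv2.minAreaRect(p))
        w=np.array([ray(cal,((u+.5)/S-.5+x0,(v+.5)/S-.5+y0),z)[:2] for u,v in b])
        e=w[1]-w[0],w[2]-w[1]
        e=sorted(e,key=np.linalg.norm)
        a=np.degrees(np.arctan2(e[1][1],e[1][0]));a=(a+90)%180-90
        print(name,'ctr',np.round(w.mean(0)*1000,1),'size',np.round([np.linalg.norm(q)*1000 for q in e],1),'long axis deg',round(a,1))
E
python3 - <<'E'
from h import *
im=r.camera('top');c=r.calibration('top')
rect(im,c,(300,225,325,275),(3,150,120),(20,255,255),.044,'handle')
rect(im,c,(200,190,235,240),(3,120,80),(20,255,255),.04,'walls')
rect(im,c,(200,190,235,275),(100,5,60),(179,90,140),.01,'base')
rect(im,c,(385,195,440,240),(100,120,60),(125,255,255),.042,'pull')
rect(im,c,(385,195,440,250),(0,0,165),(179,50,255),.006,'flap')
rect(im,c,(385,230,440,250),(8,100,80),(30,255,255),.024,'brass')
rect(im,c,(285,195,340,275),(0,0,165),(179,50,255),.01,'foot')
cr=im[190:275,195:435];cv2.imwrite('pics/top1.png',cv2.resize(cr,None,fx=3.3,fy=3.3,interpolation=cv2.INTER_CUBIC)[:,:,::-1])
for p in [(304,215),(324,215)]: print(ray(c,p,.062)*1000)
E
```

```text
handle ctr [469.7  29.8] size [21.2 95.2] long axis deg -1.9
walls ctr [563.9 312.1] size [21.5 85.1] long axis deg 1.3
walls ctr [564.4 280.4] size [21.5 85.1] long axis deg 0.3
pull ctr [ 549.  -252.8] size [13.1 49.2] long axis deg 89.5
flap ctr [ 558.7 -254. ] size [ 90.4 109.2] long axis deg 89.5
brass ctr [ 495.7 -251.4] size [24.4 26.6] long axis deg 89.5
foot ctr [507.8  24.4] size [ 99.6 178.6] long axis deg -2.4
foot ctr [486.6  58.2] size [ 35.7 132.1] long axis deg -3.5
[561.28321825  48.1588658   62.        ]
[560.78837522  -6.28949973  62.        ]
```

View pics/top1.png

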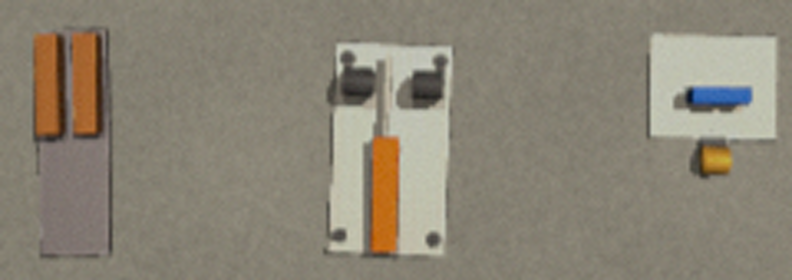

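Sizes match the given dimensions (handle 21×95, foot 100×179, flap 90×109), so these measurements are usable. Next I turn the tool and head for the scraper.

```bash
cat >> h.py <<'E'
def go(x,y,z,yaw):
    "mm, deg: tool-frame shift (cm) and wz to reach TCP pose pointing down with tool x heading yaw"
    s=r.get_state();A=Rt();G=R.from_euler('z',yaw,degrees=True)*R.from_quat([1,0,0,0])
    d=np.array([x,y,z])/1000-s['tool_pos']
    print('t',round(s['time_s'],2),'pos',np.round(s['tool_pos']*1000,1),'F',np.round(s['wrist_force'],1),'w',round(s['grip_width']*1000,1),'j',np.round(s['joints'],2))
    print(' turn first (deg)',np.round((A.inv()*G).as_rotvec(degrees=True),2),' shift cm after turn',np.round(G.inv().apply(d)*100,2),' without turn',np.round(A.inv().apply(d)*100,2))
E
python3 -m jog '[{"wz":5.6},{"wz":5.6},{"wz":5.6},{"wz":5.6},{"x":1.4,"y":-3.4},{"x":1.4,"y":-3.4},{"x":1.4,"y":-3.4},{"x":1.4,"y":-3.4}]' && python3 -m jog '[{"x":1.4,"y":-3.4},{"x":1.4,"y":-3.4},{"x":1.4,"y":-3.4},{"x":1.4,"y":-3.4},{"x":1.4,"y":-3.4},{"x":1.4,"y":-3.4},{"x":1.4,"y":-3.4},{"x":1.4,"y":-3.4}]'
python3 -c "
from h import *
go(489.7,29.1,150,-1.9)"
```

```text
t 0.15 pos [ 219.8 -584.5  204.1] F [-0.6  0.1 -0.6] w 85.5 j [ 1.24  0.69 -0.19  1.57  0.16  0.9  -0.22]
 turn first (deg) [-8.000e-02  2.000e-02  2.252e+01]  shift cm after turn [ 24.94 -62.22   5.41]  without turn [ 46.87 -47.92   5.47]$[0]: bad value
```

```bash
python3 -m jog '[{"x":0,"y":0,"z":0,"wx":0,"wy":0,"wz":5.6,"fingers":100}]'; python3 -m jog '[{"x":0,"y":0,"z":0,"wx":0,"wy":0,"wz":5.6}]'; python3 -m jog '[{"wz":5.6,"fingers":100}]'
```

```text
time_s: 0.23
tool_pos: [0.2198, -0.5847, 0.2042]
ee_rot: [-0.001, 0.991, 0.13, -0.0]
wrist_force: [1.0, 0.3, -0.5]
grip_width: 0.0854$[0]: bad value
$[0]: bad value
```

All seven keys are required in every row. 16.9° of the turn is left.

```bash
python3 -m jog '[{"x":0,"y":0,"z":0,"wx":0,"wy":0,"wz":5.6,"fingers":100},{"x":0,"y":0,"z":0,"wx":0,"wy":0,"wz":5.6,"fingers":100},{"x":0,"y":0,"z":0,"wx":0,"wy":0,"wz":5.7,"fingers":100},{"x":1.4,"y":-3.5,"z":0,"wx":0,"wy":0,"wz":0,"fingers":100},{"x":1.4,"y":-3.5,"z":0,"wx":0,"wy":0,"wz":0,"fingers":100},{"x":1.4,"y":-3.5,"z":0,"wx":0,"wy":0,"wz":0,"fingers":100},{"x":1.4,"y":-3.5,"z":0,"wx":0,"wy":0,"wz":0,"fingers":100},{"x":1.4,"y":-3.5,"z":0,"wx":0,"wy":0,"wz":0,"fingers":100}]' && python3 -m jog '[{"x":1.4,"y":-3.5,"z":0,"wx":0,"wy":0,"wz":0,"fingers":100},{"x":1.4,"y":-3.5,"z":0,"wx":0,"wy":0,"wz":0,"fingers":100},{"x":1.4,"y":-3.5,"z":0,"wx":0,"wy":0,"wz":0,"fingers":100},{"x":1.4,"y":-3.5,"z":0,"wx":0,"wy":0,"wz":0,"fingers":100},{"x":1.4,"y":-3.5,"z":0,"wx":0,"wy":0,"wz":0,"fingers":100},{"x":1.4,"y":-3.5,"z":0,"wx":0,"wy":0,"wz":0,"fingers":100},{"x":1.4,"y":-3.5,"z":0,"wx":0,"wy":0,"wz":0,"fingers":100},{"x":1.4,"y":-3.5,"z":0,"wx":0,"wy":0,"wz":0,"fingers":100}]'
python3 -c "
from h import *
go(489.7,29.1,150,-1.9)"
```

```text
time_s: 0.9
tool_pos: [0.2961, -0.4106, 0.2046]
ee_rot: [-0.0, 1.0, -0.017, -0.0]
wrist_force: [1.1, 0.3, 0.7]
grip_width: 0.0853
time_s: 1.57
tool_pos: [0.4173, -0.1345, 0.2047]
ee_rot: [0.0, 1.0, -0.016, 0.0]
wrist_force: [0.2, 0.4, 0.4]
grip_width: 0.0854
t 1.57 pos [ 417.3 -134.5  204.7] F [0.2 0.4 0.4] w 85.4 j [ 0.23  0.45 -0.03  2.11  0.02  0.58 -1.42]
 turn first (deg) [ 0.   -0.    0.01]  shift cm after turn [  6.69 -16.59   5.47]  without turn [  6.7  -16.59   5.47]
```

```bash
python3 -m jog '[{"x":1.3,"y":-3.3,"z":0,"wx":0,"wy":0,"wz":0,"fingers":100},{"x":1.3,"y":-3.3,"z":0,"wx":0,"wy":0,"wz":0,"fingers":100},{"x":1.3,"y":-3.3,"z":0,"wx":0,"wy":0,"wz":0,"fingers":100},{"x":1.3,"y":-3.3,"z":1.8,"wx":0,"wy":0,"wz":0,"fingers":100},{"x":1.2,"y":-2.7,"z":1.8,"wx":0,"wy":0,"wz":0,"fingers":100},{"x":0,"y":0,"z":1.8,"wx":0,"wy":0,"wz":0,"fingers":100},{"x":0,"y":0,"z":0,"wx":0,"wy":0,"wz":0,"fingers":100}]' 
python3 -c "
from h import *
go(489.7,29.1,15,-1.9)
c=r.calibration('wrist');im=r.camera('wrist');cv2.imwrite('pics/w0.png',im[:,:,::-1]);np.savez('w0.npz',im=im,K=c['intrinsics'],T=c['world_from_camera']);print(np.round(c['world_from_camera'],3))
cc=c
for p in [(469.7,29.8,44),(421.7,31.4,44),(517.7,28.2,44),(562.8,22.1,62)]: print(proj(c,np.array(p)/1000))
"
```

```text
time_s: 2.15
tool_pos: [0.4846, 0.0229, 0.148]
ee_rot: [-0.0, 1.0, -0.014, -0.003]
wrist_force: [-1.3, -1.0, -0.7]
grip_width: 0.0854
t 2.15 pos [484.6  22.9 148. ] F [-1.3 -1.  -0.7] w 85.4 j [-0.14  0.6  -0.    2.04  0.    0.5  -1.74]
 turn first (deg) [-0.    0.3   0.29]  shift cm after turn [ 0.49 -0.64 13.3 ]  without turn [ 0.57 -0.64 13.3 ]
[[-0.029 -0.959 -0.282  0.557]
 [-1.     0.027  0.009  0.02 ]
 [-0.001  0.283 -0.959  0.316]
 [ 0.     0.     0.     1.   ]]
[313.80021675 206.49397159]
[313.89363632 250.7396247 ]
[313.69747575 157.83347421]
[318.56296425 106.83693293]
```

View pics/w0.png

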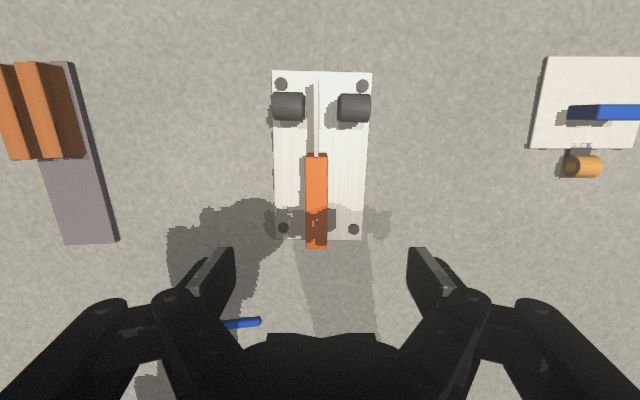

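The wrist view shows the handle at columns 305–328, rows 154–249, and the blade between the knuckles at (289,107) and (354,107). That is within about 2 px of my estimate. I'll descend and grip.

```bash
python3 -m jog '[{"x":0.5,"y":-0.6,"z":0,"wx":0,"wy":0,"wz":0,"fingers":100},{"x":0,"y":0,"z":3.3,"wx":0,"wy":0,"wz":0,"fingers":80},{"x":0,"y":0,"z":3.3,"wx":0,"wy":0,"wz":0,"fingers":70},{"x":0,"y":0,"z":2.3,"wx":0,"wy":0,"wz":0,"fingers":70},{"x":0,"y":0,"z":2.0,"wx":0,"wy":0,"wz":0,"fingers":70},{"x":0,"y":0,"z":1.0,"wx":0,"wy":0,"wz":0,"fingers":70},{"x":0,"y":0,"z":0,"wx":0,"wy":0,"wz":0,"fingers":70},{"x":0,"y":0,"z":0,"wx":0,"wy":0,"wz":0,"fingers":70}]' 60
python3 -c "
from h import *
go(489.7,29.1,16,-1.9)"
```

```text
time_s: 2.87
tool_pos: [0.492, 0.0258, 0.0325]
ee_rot: [0.0, 1.0, -0.017, 0.001]
wrist_force: [0.8, -0.4, 0.1]
grip_width: 0.0597
t 2.87 pos [492.   25.8  32.5] F [ 0.8 -0.4  0.1] w 59.7 j [-0.15  0.83 -0.    2.09  0.01  0.22 -1.76]
 turn first (deg) [ 0.01 -0.06 -0.06]  shift cm after turn [-0.24 -0.32  1.65]  without turn [-0.25 -0.32  1.65]
```

```bash
python3 -m jog '[{"x":-0.2,"y":-0.3,"z":0.8,"wx":0,"wy":0,"wz":0,"fingers":70},{"x":0,"y":0,"z":0.8,"wx":0,"wy":0,"wz":0,"fingers":70},{"x":0,"y":0,"z":0,"wx":0,"wy":0,"wz":0,"fingers":40},{"x":0,"y":0,"z":0,"wx":0,"wy":0,"wz":0,"fingers":0},{"x":0,"y":0,"z":0,"wx":0,"wy":0,"wz":0,"fingers":0},{"x":0,"y":0,"z":0,"wx":0,"wy":0,"wz":0,"fingers":0},{"x":0,"y":0,"z":0,"wx":0,"wy":0,"wz":0,"fingers":0},{"x":0,"y":0,"z":0,"wx":0,"wy":0,"wz":0,"fingers":0}]' 60
python3 -c "
from h import *
go(489.7,29.1,16,-1.9)"
```

```text
time_s: 3.53
tool_pos: [0.4896, 0.0292, 0.0162]
ee_rot: [0.0, 1.0, -0.017, 0.0]
wrist_force: [-0.1, -0.4, 6.1]
grip_width: 0.0181
t 3.53 pos [489.6  29.2  16.2] F [-0.1 -0.4  6.1] w 18.1 j [-0.15  0.86 -0.    2.1   0.01  0.18 -1.76]
 turn first (deg) [ 0.02 -0.04 -0.  ]  shift cm after turn [0.01 0.01 0.02]  without turn [0.01 0.01 0.02]
```

```bash
python3 -m jog '[{"x":0,"y":0,"z":-0.5,"wx":0,"wy":0,"wz":0,"fingers":0},{"x":0,"y":0,"z":-1,"wx":0,"wy":0,"wz":0,"fingers":0},{"x":0,"y":0,"z":-1.5,"wx":0,"wy":0,"wz":0,"fingers":0},{"x":0,"y":0,"z":-2,"wx":0,"wy":0,"wz":0,"fingers":0},{"x":0,"y":0,"z":-2,"wx":0,"wy":0,"wz":0,"fingers":0},{"x":0,"y":0,"z":-2,"wx":0,"wy":0,"wz":0,"fingers":0},{"x":0,"y":0,"z":-1,"wx":0,"wy":0,"wz":0,"fingers":0},{"x":0,"y":0,"z":0,"wx":0,"wy":0,"wz":0,"fingers":0}]' 60
python3 -c "
from h import *
go(486.7,295,110,.9)
c=r.calibration('wrist');im=r.camera('wrist');cv2.imwrite('pics/w1.png',im[:,:,::-1])"
```

```text
time_s: 4.2
tool_pos: [0.491, 0.0297, 0.1183]
ee_rot: [-0.0, 1.0, -0.016, 0.002]
wrist_force: [-0.5, -0.0, -1.1]
grip_width: 0.018
t 4.2 pos [491.   29.7 118.3] F [-0.5 -0.  -1.1] w 18.0 j [-0.15  0.66 -0.    2.06  0.    0.42 -1.76]
 turn first (deg) [-0.04 -0.28 -2.78]  shift cm after turn [-1.000e-02 -2.653e+01  8.300e-01]  without turn [ -1.3  -26.5    0.85]
```

View pics/w1.png

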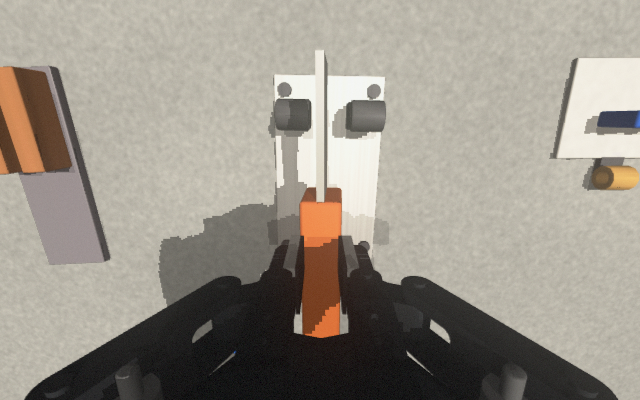

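The scraper is held straight, with its blade tip at (321,52) and shoulder at row 205, clear above the knuckles. I'll carry it over the holder.

```bash
python3 -c "
from h import *
c=r.calibration('wrist')
for p in [(519.5,28.6,146),(519.5,28.6,112),(589.5,26.3,146),(589.5,26.3,112)]: print(proj(c,np.array(p)/1000))
"
python3 -m jog '[{"x":0,"y":0,"z":0,"wx":0,"wy":0,"wz":-2.8,"fingers":0},{"x":0,"y":-2,"z":0,"wx":0,"wy":0,"wz":0,"fingers":0},{"x":0,"y":-4,"z":0,"wx":0,"wy":0,"wz":0,"fingers":0},{"x":0,"y":-4,"z":0,"wx":0,"wy":0,"wz":0,"fingers":0},{"x":0,"y":-4,"z":0,"wx":0,"wy":0,"wz":0,"fingers":0},{"x":0,"y":-4,"z":0,"wx":0,"wy":0,"wz":0,"fingers":0},{"x":0,"y":-4,"z":0,"wx":0,"wy":0,"wz":0,"fingers":0},{"x":0,"y":-3,"z":0,"wx":0,"wy":0,"wz":0,"fingers":0}]' >/dev/null
python3 -m jog '[{"x":0,"y":-1.5,"z":0,"wx":0,"wy":0,"wz":0,"fingers":0},{"x":0,"y":0,"z":0,"wx":0,"wy":0,"wz":0,"fingers":0},{"x":0,"y":0,"z":0,"wx":0,"wy":0,"wz":0,"fingers":0},{"x":0,"y":0,"z":0,"wx":0,"wy":0,"wz":0,"fingers":0}]'
python3 -c "
from h import *
go(486.7,295,118,.9)
c=r.calibration('wrist');im=r.camera('wrist');cv2.imwrite('pics/w2.png',im[:,:,::-1]);np.savez('w2.npz',im=im,K=c['intrinsics'],T=c['world_from_camera'])"
```

```text
[320.13144175 202.93093492]
[320.30418723 187.10791828]
[319.98196701  49.31027385]
[320.20631286  63.13137921]
time_s: 5.25
tool_pos: [0.4851, 0.2915, 0.115]
ee_rot: [0.002, 1.0, 0.007, -0.001]
wrist_force: [0.1, -1.1, -2.0]
grip_width: 0.018
t 5.25 pos [485.1 291.5 115. ] F [ 0.1 -1.1 -2. ] w 18.0 j [-0.66  0.74  0.07  1.83 -0.08  0.57 -2.1 ]
 turn first (deg) [ 0.18  0.08 -0.12]  shift cm after turn [ 0.17 -0.34 -0.3 ]  without turn [ 0.17 -0.34 -0.3 ]
```

View pics/w2.png

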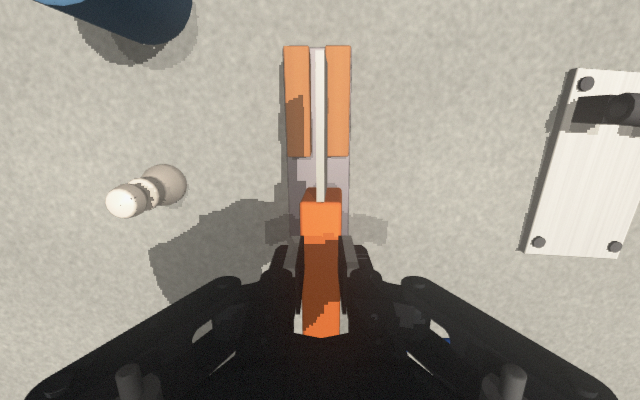

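Run:
```python
from h import *
d=np.load('w2.npz');im=d['im'];c=dict(intrinsics=d['K'],world_from_camera=d['T'])
hsv=cv2.cvtColor(im,cv2.COLOR_RGB2HSV)
for row in (55,75,95,115,135,150):
    m=(hsv[row,270:365,1]>130)&(hsv[row,270:365,0]<20)
    e=np.flatnonzero(np.diff(m.astype(int)))+270+.5
    print(row,e,[np.round(ray(c,(u,row),.04)*1000,1)[:2].tolist() for u in e])
for col in (295,303,333,343):
    m=(hsv[35:170,col,1]>130)&(hsv[35:170,col,0]<20)
    e=np.flatnonzero(np.diff(m.astype(int)))+35+.5
    print(col,e,[np.round(ray(c,(col,v),.04)*1000,1)[:2].tolist() for v in e])
go(486.7,295,118,.9)
```

```text
55 [284.5 308.5 325.5 349.5] [[600.7, 320.2], [601.0, 301.8], [601.1, 288.8], [601.4, 270.5]]
75 [284.5 308.5 327.5 349.5] [[586.6, 320.5], [586.8, 301.8], [587.0, 287.0], [587.2, 269.9]]
95 [285.5 298.5 299.5 300.5 302.5 309.5 327.5 348.5] [[571.9, 320.0], [572.0, 309.7], [572.1, 308.9], [572.1, 308.1], [572.1, 306.6], [572.2, 301.0], [572.3, 286.8], [572.6, 270.1]]
115 [299.5 300.5 303.5 309.5 327.5 348.5] [[556.8, 309.0], [556.9, 308.2], [556.9, 305.8], [556.9, 301.0], [557.1, 286.5], [557.4, 269.5]]
135 [303.5 309.5 327.5 348.5] [[541.1, 305.9], [541.2, 300.9], [541.4, 286.1], [541.6, 268.9]]
150 [303.5 309.5 327.5 347.5] [[528.9, 305.9], [528.9, 300.9], [529.1, 285.9], [529.3, 269.2]]
295 [ 45.5  97.5 106.5 107.5] [[607.4, 312.1], [570.1, 312.5], [563.3, 312.6], [562.6, 312.6]]
303 [ 45.5 106.5] [[607.5, 306.0], [563.4, 306.2]]
333 [ 45.5 155.5] [[607.8, 283.3], [524.6, 281.2]]
343 [ 45.5 155.5] [[607.9, 275.7], [524.7, 272.8]]
t 5.3 pos [485.3 291.4 115.2] F [ 0.3  0.4 -0.7] w 18.0 j [-0.66  0.74  0.07  1.83 -0.08  0.57 -2.1 ]
 turn first (deg) [ 0.16  0.06 -0.17]  shift cm after turn [ 0.14 -0.36 -0.28]  without turn [ 0.14 -0.36 -0.28]
```

Slot centre line from the wrist view is y≈294 at the seat with yaw ≈0.9°, within 1.5 mm of the top view. I'll descend to just above the wood.

```bash
python3 -m jog '[{"x":0.3,"y":-0.25,"z":1,"wx":0,"wy":0,"wz":0,"fingers":0},{"x":0,"y":0,"z":2,"wx":0,"wy":0,"wz":0,"fingers":0},{"x":0,"y":0,"z":1.5,"wx":0,"wy":0,"wz":0,"fingers":0},{"x":0,"y":0,"z":1,"wx":0,"wy":0,"wz":0,"fingers":0},{"x":0,"y":0,"z":0,"wx":0,"wy":0,"wz":0,"fingers":0},{"x":0,"y":0,"z":0,"wx":0,"wy":0,"wz":0,"fingers":0},{"x":0,"y":0,"z":0,"wx":0,"wy":0,"wz":0,"fingers":0}]' >/dev/null
python3 -c "
from h import *
go(488,294,16.5,.9)
c=r.calibration('wrist');im=r.camera('wrist');cv2.imwrite('pics/w3.png',cv2.resize(im[20:240,200:440],None,fx=2.5,fy=2.5)[:,:,::-1])"
```

```text
t 5.88 pos [488.8 296.9  61.2] F [-0.3 -1.  -1.7] w 18.0 j [-0.66  0.83  0.05  1.85 -0.09  0.47 -2.1 ]
 turn first (deg) [-0.02 -0.06 -0.02]  shift cm after turn [-0.09  0.28  4.47]  without turn [-0.09  0.29  4.46]
```

View pics/w3.png

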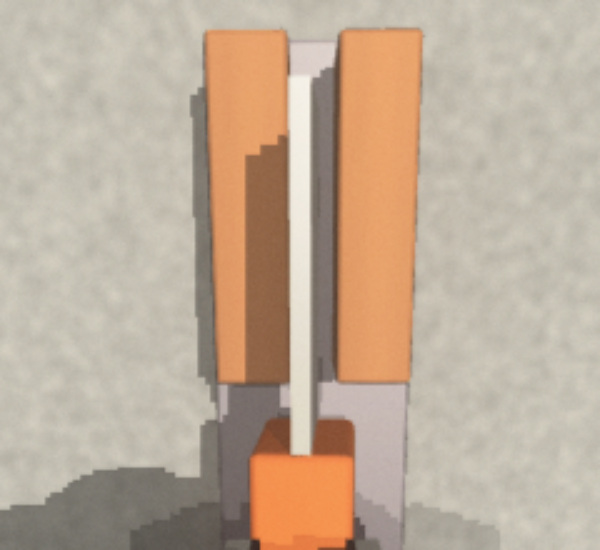

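The blade sits about 3 mm left of the slot centre (column 301 against 313 in the crop), which agrees with the numeric 2.9 mm. I'll shift and lower.

```bash
python3 -m jog '[{"x":-0.1,"y":0.3,"z":0,"wx":0,"wy":0,"wz":0,"fingers":0},{"x":0,"y":0,"z":0,"wx":0,"wy":0,"wz":0,"fingers":0},{"x":0,"y":0,"z":0.8,"wx":0,"wy":0,"wz":0,"fingers":0},{"x":0,"y":0,"z":0.8,"wx":0,"wy":0,"wz":0,"fingers":0},{"x":0,"y":0,"z":0.8,"wx":0,"wy":0,"wz":0,"fingers":0},{"x":0,"y":0,"z":0.8,"wx":0,"wy":0,"wz":0,"fingers":0},{"x":0,"y":0,"z":0,"wx":0,"wy":0,"wz":0,"fingers":0},{"x":0,"y":0,"z":0,"wx":0,"wy":0,"wz":0,"fingers":0}]'
python3 -c "
from h import *
go(488,294,16.5,.9)"
```

```text
time_s: 6.6
tool_pos: [0.4866, 0.2937, 0.0277]
ee_rot: [0.001, 1.0, 0.008, -0.001]
wrist_force: [-0.1, -0.0, -1.9]
grip_width: 0.0184
t 6.6 pos [486.6 293.7  27.7] F [-0.1 -0.  -1.9] w 18.4 j [-0.65  0.88  0.04  1.87 -0.09  0.4  -2.1 ]
 turn first (deg) [0.06 0.08 0.02]  shift cm after turn [ 0.14 -0.03  1.12]  without turn [ 0.14 -0.03  1.12]
```

```bash
python3 -m jog '[{"x":0.1,"y":0,"z":0.4,"wx":0,"wy":0,"wz":0,"fingers":0},{"x":0,"y":0,"z":0.4,"wx":0,"wy":0,"wz":0,"fingers":0},{"x":0,"y":0,"z":0.2,"wx":0,"wy":0,"wz":0,"fingers":0},{"x":0,"y":0,"z":0.1,"wx":0,"wy":0,"wz":0,"fingers":0},{"x":0,"y":0,"z":0,"wx":0,"wy":0,"wz":0,"fingers":0}]'
python3 -c "
from h import *
go(488,294,16.5,.9)"
```

```text
time_s: 7.02
tool_pos: [0.4881, 0.2939, 0.0175]
ee_rot: [0.0, 1.0, 0.008, -0.0]
wrist_force: [0.4, 0.1, -1.2]
grip_width: 0.0181
t 7.02 pos [488.1 293.9  17.5] F [ 0.4  0.1 -1.2] w 18.1 j [-0.65  0.9   0.04  1.87 -0.09  0.38 -2.09]
 turn first (deg) [0.02 0.02 0.02]  shift cm after turn [-0.01 -0.01  0.1 ]  without turn [-0.01 -0.01  0.1 ]
```

```bash
python3 -m jog '[{"x":0,"y":0,"z":0.1,"wx":0,"wy":0,"wz":0,"fingers":0},{"x":0,"y":0,"z":0.05,"wx":0,"wy":0,"wz":0,"fingers":0},{"x":0,"y":0,"z":0,"wx":0,"wy":0,"wz":0,"fingers":0},{"x":0,"y":0,"z":0,"wx":0,"wy":0,"wz":0,"fingers":35},{"x":0,"y":0,"z":0,"wx":0,"wy":0,"wz":0,"fingers":60},{"x":0,"y":0,"z":0,"wx":0,"wy":0,"wz":0,"fingers":70},{"x":0,"y":0,"z":0,"wx":0,"wy":0,"wz":0,"fingers":70},{"x":0,"y":0,"z":0,"wx":0,"wy":0,"wz":0,"fingers":70}]'
python3 -m jog '[{"x":0,"y":0,"z":-1,"wx":0,"wy":0,"wz":0,"fingers":70},{"x":0,"y":0,"z":-2,"wx":0,"wy":0,"wz":0,"fingers":70},{"x":0,"y":0,"z":-4,"wx":0,"wy":0,"wz":0,"fingers":70},{"x":0,"y":0,"z":-4,"wx":0,"wy":0,"wz":0,"fingers":100},{"x":0,"y":0,"z":-4,"wx":0,"wy":0,"wz":0,"fingers":100},{"x":0,"y":0,"z":0,"wx":0,"wy":0,"wz":0,"fingers":100},{"x":0,"y":0,"z":0,"wx":0,"wy":0,"wz":0,"fingers":100}]'
python3 -c "
from h import *
go(549,-252.8,160,89.5)
c=r.calibration('wrist');im=r.camera('wrist');cv2.imwrite('pics/w4.png',cv2.resize(im[0:300,200:440],None,fx=2,fy=2)[:,:,::-1])"
```

```text
time_s: 7.68
tool_pos: [0.4883, 0.294, 0.0162]
ee_rot: [-0.0, 1.0, 0.008, 0.0]
wrist_force: [0.3, 0.3, -0.2]
grip_width: 0.0598
time_s: 8.27
tool_pos: [0.4899, 0.295, 0.1695]
ee_rot: [-0.002, 1.0, 0.008, 0.003]
wrist_force: [-0.0, 0.8, -1.0]
grip_width: 0.0853
t 8.27 pos [489.9 295.  169.5] F [-0.   0.8 -1. ] w 85.3 j [-0.67  0.66  0.08  1.78 -0.07  0.69 -2.11]
 turn first (deg) [ 8.00e-02 -4.00e-01 -8.86e+01]  shift cm after turn [-54.72   6.39   0.95]  without turn [ 5.04 54.87  0.79]
```

View pics/w4.png

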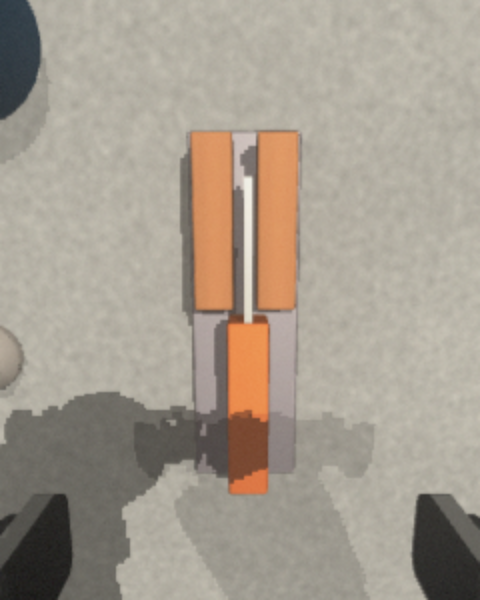

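The scraper is seated: the blade is in the slot between the walls (column 248 in the crop), the handle is on the rest, and the shoulder gap is about 6 mm. Next I turn for the leaf with tool x heading +90°.

```bash
python3 -m jog '[{"x":0,"y":0,"z":0,"wx":0,"wy":0,"wz":-7,"fingers":100},{"x":0,"y":0,"z":0,"wx":0,"wy":0,"wz":-7,"fingers":100},{"x":0,"y":0,"z":0,"wx":0,"wy":0,"wz":-7,"fingers":100},{"x":0,"y":0,"z":0,"wx":0,"wy":0,"wz":-7,"fingers":100},{"x":0,"y":0,"z":0,"wx":0,"wy":0,"wz":-7,"fingers":100},{"x":0,"y":0,"z":0,"wx":0,"wy":0,"wz":-7,"fingers":100},{"x":0,"y":0,"z":0,"wx":0,"wy":0,"wz":-7,"fingers":80},{"x":0,"y":0,"z":0,"wx":0,"wy":0,"wz":-7,"fingers":60}]' >/dev/null
python3 -m jog '[{"x":0,"y":0,"z":0,"wx":0,"wy":0,"wz":-7,"fingers":45},{"x":0,"y":0,"z":0,"wx":0,"wy":0,"wz":-7,"fingers":45},{"x":0,"y":0,"z":0,"wx":0,"wy":0,"wz":-7,"fingers":45},{"x":0,"y":0,"z":0,"wx":0,"wy":0,"wz":-7,"fingers":45},{"x":0,"y":0,"z":0,"wx":0,"wy":0,"wz":-4.6,"fingers":45},{"x":0,"y":0,"z":0,"wx":0,"wy":0,"wz":0,"fingers":45},{"x":0,"y":0,"z":0,"wx":0,"wy":0,"wz":0,"fingers":45}]' 
python3 -c "
from h import *
go(549,-252.8,130,89.5)"
```

```text
time_s: 9.57
tool_pos: [0.4873, 0.2933, 0.1649]
ee_rot: [-0.0, 0.711, 0.703, -0.001]
wrist_force: [0.4, -0.1, -0.4]
grip_width: 0.0384
t 9.57 pos [487.3 293.3 164.9] F [ 0.4 -0.1 -0.4] w 38.4 j [-0.4   0.69 -0.38  1.77  0.35  0.75 -0.97]
 turn first (deg) [-0.16  0.08 -0.12]  shift cm after turn [-54.55   6.65   3.49]  without turn [-54.53   6.77   3.54]
```

```bash
python3 -m jog '[{"x":-3.9,"y":0.5,"z":0,"wx":0,"wy":0,"wz":0,"fingers":45},{"x":-3.9,"y":0.5,"z":0,"wx":0,"wy":0,"wz":0,"fingers":45},{"x":-3.9,"y":0.5,"z":0,"wx":0,"wy":0,"wz":0,"fingers":45},{"x":-3.9,"y":0.5,"z":0,"wx":0,"wy":0,"wz":0,"fingers":45},{"x":-3.9,"y":0.5,"z":0,"wx":0,"wy":0,"wz":0,"fingers":45},{"x":-3.9,"y":0.5,"z":0,"wx":0,"wy":0,"wz":0,"fingers":45},{"x":-3.9,"y":0.5,"z":0,"wx":0,"wy":0,"wz":0,"fingers":45},{"x":-3.9,"y":0.5,"z":0,"wx":0,"wy":0,"wz":0,"fingers":45}]' >/dev/null
python3 -m jog '[{"x":-3.9,"y":0.5,"z":0.5,"wx":0,"wy":0,"wz":0,"fingers":45},{"x":-3.9,"y":0.5,"z":0.5,"wx":0,"wy":0,"wz":0,"fingers":45},{"x":-3.9,"y":0.5,"z":0.5,"wx":0,"wy":0,"wz":0,"fingers":45},{"x":-3.9,"y":0.5,"z":0.5,"wx":0,"wy":0,"wz":0,"fingers":45},{"x":-3.9,"y":0.5,"z":0.5,"wx":0,"wy":0,"wz":0,"fingers":45},{"x":-3.8,"y":0.2,"z":0.5,"wx":0,"wy":0,"wz":0,"fingers":45},{"x":0,"y":0,"z":0.5,"wx":0,"wy":0,"wz":0,"fingers":45},{"x":0,"y":0,"z":0,"wx":0,"wy":0,"wz":0,"fingers":45}]' >/dev/null
python3 -m jog '[{"x":0,"y":0,"z":0,"wx":0,"wy":0,"wz":0,"fingers":45},{"x":0,"y":0,"z":0,"wx":0,"wy":0,"wz":0,"fingers":45}]'
python3 -c "
from h import *
c=r.calibration('wrist');im=r.camera('wrist');cv2.imwrite('pics/w5.png',im[:,:,::-1]);np.savez('w5.npz',im=im,K=c['intrinsics'],T=c['world_from_camera'])
go(549,-252.8,130,89.5)
rect(im,c,(200,60,440,300),(100,120,60),(125,255,255),.042,'pull')
rect(im,c,(100,30,540,380),(0,0,165),(179,50,255),.006,'flap')
rect(im,c,(150,60,440,300),(8,100,80),(30,255,255),.018,'brass')"
```

```text
time_s: 11.07
tool_pos: [0.5508, -0.2493, 0.1312]
ee_rot: [-0.001, 0.709, 0.705, 0.0]
wrist_force: [0.1, 0.6, 1.3]
grip_width: 0.0384
t 11.12 pos [ 551.1 -249.3  131.4] F [-0.9  0.7 -0.5] w 38.4 j [ 0.6   0.78 -0.45  1.69  0.45  0.77 -0.07]
 turn first (deg) [ 0.01 -0.06  0.16]  shift cm after turn [-0.35 -0.2   0.14]  without turn [-0.35 -0.2   0.14]
pull ctr [ 551.3 -255.4] size [12.5 48. ] long axis deg 88.8
flap ctr [ 641.4 -271.9] size [242.5 341.1] long axis deg -78.7
flap ctr [ 416.7 -187.8] size [ 85.2 157.2] long axis deg -0.4
flap ctr [ 510.1 -217.7] size [15.6 21.1] long axis deg 42.3
flap ctr [ 489.8 -224.2] size [ 8. 19.] long axis deg 10.3
flap ctr [ 457.6 -230. ] size [5.  8.2] long axis deg -19.5
flap ctr [ 501.5 -232.7] size [ 7.8 18.8] long axis deg -23.0
flap ctr [ 470.8 -232.5] size [5.1 7.3] long axis deg -14.8
flap ctr [ 475.6 -247.9] size [10.3 20.1] long axis deg 53.6
flap ctr [ 452.8 -241.8] size [ 5.3 11.8] long axis deg -8.2
flap ctr [ 457.7 -250.2] size [5.4 7.4] long axis deg -13.5
flap ctr [ 477.6 -260.6] size [ 8.4 16.8] long axis deg -89.0
flap ctr [ 468.  -274.7] size [17.1 30.4] long axis deg -48.8
flap ctr [ 394.1 -330.6] size [ 97.5 253.4] long axis deg 22.6
flap ctr [ 447.9 -285. ] size [ 7.  18.1] long axis deg 80.6
flap ctr [ 489.5 -283.7] size [ 4.6 11.7] long axis deg 46.1
flap ctr [ 478.2 -290.7] size [5.9 9.7] long axis deg 1.6
flap ctr [ 465.7 -292.2] size [ 8.8 10. ] long axis deg 25.1
flap ctr [ 371.5 -435.8] size [ 7.8 33.7] long axis deg 42.6
flap ctr [ 729.2 -438.3] size [ 7.6 33.8] long axis deg -44.8
flap ctr [ 689.9 -480.5] size [22.4 84.2] long axis deg -52.1
flap ctr [ 404.1 -486.5] size [21.1 64.9] long axis deg 49.2
brass ctr [ 497.3 -253.7] size [22.5 27.9] long axis deg 88.2
```

View pics/w5.png

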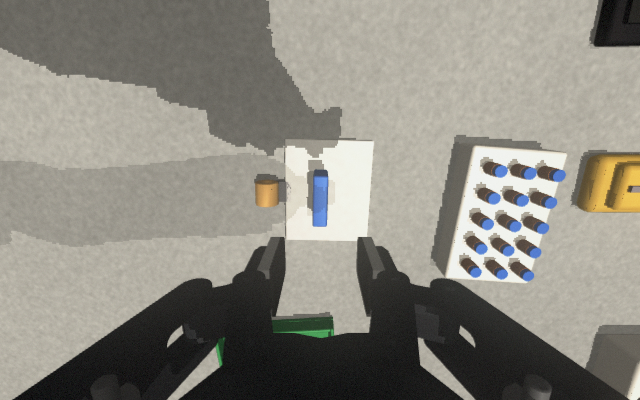

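The pull is at (320,198) px, i.e. (551,−255), 2 mm from the top view. The brass knuckle at (266,192) stays clear of the half-open fingers. I'll descend.

```bash
python3 -m jog '[{"x":-0.45,"y":-0.1,"z":2.5,"wx":0,"wy":0,"wz":0,"fingers":45},{"x":0,"y":0,"z":3,"wx":0,"wy":0,"wz":0,"fingers":45},{"x":0,"y":0,"z":2.5,"wx":0,"wy":0,"wz":0,"fingers":45},{"x":0,"y":0,"z":1.5,"wx":0,"wy":0,"wz":0,"fingers":45},{"x":0,"y":0,"z":1,"wx":0,"wy":0,"wz":0,"fingers":45},{"x":0,"y":0,"z":0.5,"wx":0,"wy":0,"wz":0,"fingers":45},{"x":0,"y":0,"z":0,"wx":0,"wy":0,"wz":0,"fingers":45},{"x":0,"y":0,"z":0,"wx":0,"wy":0,"wz":0,"fingers":45}]' 
python3 -c "
from h import *
go(550.3,-254,12,89.3)"
```

```text
time_s: 11.78
tool_pos: [0.5504, -0.2557, 0.0221]
ee_rot: [0.001, 0.71, 0.704, 0.0]
wrist_force: [0.8, 0.4, 1.1]
grip_width: 0.0382
t 11.78 pos [ 550.4 -255.7   22.1] F [0.8 0.4 1.1] w 38.2 j [ 0.56  0.94 -0.35  1.74  0.55  0.56 -0.14]
 turn first (deg) [0.08 0.02 0.26]  shift cm after turn [ 0.17 -0.02  1.01]  without turn [ 0.17 -0.02  1.01]
```

```bash
python3 -m jog '[{"x":0.15,"y":0,"z":0.5,"wx":0,"wy":0,"wz":0.2,"fingers":45},{"x":0,"y":0,"z":0.5,"wx":0,"wy":0,"wz":0,"fingers":45},{"x":0,"y":0,"z":0,"wx":0,"wy":0,"wz":0,"fingers":45},{"x":0,"y":0,"z":0,"wx":0,"wy":0,"wz":0,"fingers":20},{"x":0,"y":0,"z":0,"wx":0,"wy":0,"wz":0,"fingers":0},{"x":0,"y":0,"z":0,"wx":0,"wy":0,"wz":0,"fingers":0},{"x":0,"y":0,"z":0,"wx":0,"wy":0,"wz":0,"fingers":0},{"x":0,"y":0,"z":0,"wx":0,"wy":0,"wz":0,"fingers":0}]' 80
python3 -c "
from h import *
go(550.3,-254,12,89.3)"
```

```text
time_s: 12.45
tool_pos: [0.5498, -0.2546, 0.0117]
ee_rot: [0.0, 0.711, 0.703, 0.0]
wrist_force: [0.0, 0.2, 4.2]
grip_width: 0.0105
t 12.45 pos [ 549.8 -254.6   11.7] F [0.  0.2 4.2] w 10.5 j [ 0.55  0.95 -0.34  1.74  0.55  0.54 -0.15]
 turn first (deg) [0.03 0.02 0.01]  shift cm after turn [ 0.07  0.05 -0.03]  without turn [ 0.07  0.05 -0.03]
```

Gripped (10.5 mm reading; the scraper also read 4 mm under its true width). I'll lift and carry the leaf to the +x side of the bracket.

```bash
python3 -m jog '[{"x":0,"y":0,"z":-0.5,"wx":0,"wy":0,"wz":0,"fingers":0},{"x":0,"y":0,"z":-1.5,"wx":0,"wy":0,"wz":0,"fingers":0},{"x":0,"y":0,"z":-2.5,"wx":0,"wy":0,"wz":0,"fingers":0},{"x":0,"y":0,"z":-2.5,"wx":0,"wy":0,"wz":0,"fingers":0},{"x":1,"y":0.5,"z":-2.5,"wx":0,"wy":0,"wz":0,"fingers":0},{"x":2,"y":1,"z":-1.5,"wx":0,"wy":0,"wz":0,"fingers":0},{"x":2.5,"y":1.2,"z":0,"wx":0,"wy":0,"wz":0,"fingers":0},{"x":2.5,"y":1.2,"z":0,"wx":0,"wy":0,"wz":0,"fingers":0}]' >/dev/null
python3 -m jog '[{"x":2.5,"y":1.2,"z":0,"wx":0,"wy":0,"wz":0,"fingers":0},{"x":2.5,"y":1.2,"z":0,"wx":0,"wy":0,"wz":0,"fingers":0},{"x":2.5,"y":1.2,"z":0,"wx":0,"wy":0,"wz":0,"fingers":0},{"x":2.5,"y":1.2,"z":0,"wx":0,"wy":0,"wz":0,"fingers":0},{"x":2.5,"y":1.2,"z":0,"wx":0,"wy":0,"wz":0,"fingers":0},{"x":2.5,"y":1.2,"z":0,"wx":0,"wy":0,"wz":0,"fingers":0},{"x":2,"y":1,"z":0,"wx":0,"wy":0,"wz":1.7,"fingers":0},{"x":1,"y":0.4,"z":0,"wx":0,"wy":0,"wz":0,"fingers":0}]' >/dev/null
python3 -m jog '[{"x":0,"y":0,"z":0,"wx":0,"wy":0,"wz":0,"fingers":0},{"x":0,"y":0,"z":0,"wx":0,"wy":0,"wz":0,"fingers":0},{"x":0,"y":0,"z":0,"wx":0,"wy":0,"wz":0,"fingers":0}]' 
python3 -c "
from h import *
go(685,17,50,87.6)"
```

```text
time_s: 14.03
tool_pos: [0.6769, 0.0005, 0.1207]
ee_rot: [0.0, 0.722, 0.692, -0.002]
wrist_force: [0.1, -0.8, -2.9]
grip_width: 0.01
t 14.03 pos [6.769e+02 5.000e-01 1.207e+02] F [ 0.1 -0.8 -2.9] w 10.0 j [ 0.13  0.88 -0.39  1.46  0.39  0.89 -0.43]
 turn first (deg) [-0.1   0.18 -0.1 ]  shift cm after turn [1.68 0.74 7.07]  without turn [1.7  0.75 7.06]
```

Now I lower beside the bracket, well clear in x, and look.

```bash
python3 -m jog '[{"x":0.8,"y":0.8,"z":0,"wx":0,"wy":0,"wz":0,"fingers":0},{"x":0.9,"y":0,"z":1.5,"wx":0,"wy":0,"wz":0,"fingers":0},{"x":0,"y":0,"z":2,"wx":0,"wy":0,"wz":0,"fingers":0},{"x":0,"y":0,"z":2,"wx":0,"wy":0,"wz":0,"fingers":0},{"x":0,"y":0,"z":1.5,"wx":0,"wy":0,"wz":0,"fingers":0},{"x":0,"y":0,"z":0,"wx":0,"wy":0,"wz":0,"fingers":0},{"x":0,"y":0,"z":0,"wx":0,"wy":0,"wz":0,"fingers":0},{"x":0,"y":0,"z":0,"wx":0,"wy":0,"wz":0,"fingers":0}]' >/dev/null
python3 -c "
from h import *
go(617.8,19.8,50,87.6)
c=r.calibration('wrist');im=r.camera('wrist');cv2.imwrite('pics/w6.png',im[:,:,::-1]);np.savez('w6.npz',im=im,K=c['intrinsics'],T=c['world_from_camera'])
t=r.camera('top');np.save('t6.npy',t)
s=r.get_state()['tool_pos']*1000
G=R.from_euler('z',-2.4,degrees=True)
for n,q in dict(flap_nl=(-37,55,6),flap_nr=(-37,-55,6),flap_fl=(53,55,6),brassL=(-55,12,24),brassR=(-55,-12,24)).items():
    p=(s+[0,0,-11.7]+G.apply(q))/1000;print(n,np.round(p,3),proj(c,p).round(1))
for n,q in dict(kLout=(0,42,62),kLin=(0,16,62),kRin=(0,-16,62),kRout=(0,-42,62)).items():
    p=([562.8,22.1,0]+G.apply(q))/1000;print(n,np.round(p,3),proj(c,p).round(1))
"
```

```text
t 14.7 pos [687.5  19.7  52.2] F [-0.4  0.4 -0.8] w 10.2 j [ 0.08  0.97 -0.36  1.46  0.43  0.78 -0.48]
 turn first (deg) [ 0.1   0.   -0.05]  shift cm after turn [-0.28 -6.96  0.22]  without turn [-0.28 -6.96  0.21]
flap_nl [0.653 0.077 0.047] [256.4 141.2]
flap_nr [ 0.649 -0.033  0.047] [266.4 302.2]
flap_fl [0.743 0.073 0.047] [409.1 141. ]
brassL [0.633 0.035 0.065] [222.9 220.5]
brassR [0.632 0.011 0.065] [226.8 258.5]
kLout [0.565 0.064 0.062] [ 94.1 173.8]
kLin [0.563 0.038 0.062] [103.8 217.9]
kRin [0.562 0.006 0.062] [114.7 267.4]
kRout [ 0.561 -0.02   0.062] [122.8 304. ]
```

View pics/w6.png

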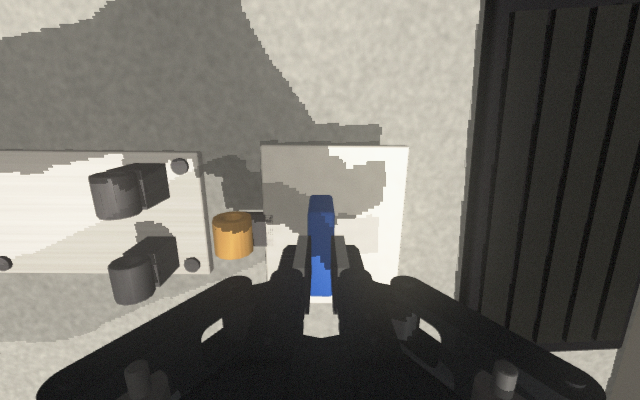

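The leaf is held level-looking: flap corners at (262,145) and (408,147), brass at (233,235), bracket knuckles at (115,195) and (131,278). The corners are a few px off prediction, so I'll measure the edges numerically.

```bash
cat > fit.py <<'E'
from h import *
from scipy.optimize import least_squares
def tube(half,rad,ctr,G):
    th=np.linspace(0,2*np.pi,24,endpoint=False)
    return np.array([np.array(ctr)+G.apply([rad*np.cos(t),s*half,rad*np.sin(t)]) for t in th for s in(-1,1)])/1000
def ext(c,pts):
    q=np.array([proj(c,p) for p in pts]);return np.r_[q.min(0),q.max(0)]
E
python3 - <<'E'
from fit import *
d=np.load('w6.npz');im=d['im'];c=dict(intrinsics=d['K'],world_from_camera=d['T'])
hsv=cv2.cvtColor(im,cv2.COLOR_RGB2HSV);g=cv2.cvtColor(im,cv2.COLOR_RGB2GRAY).astype(float)
m=((hsv[:,:,1]>110)&(hsv[:,:,0]>8)&(hsv[:,:,0]<30)).astype(np.uint8);m[:,:200]=0;m[:,260:]=0;m[270:]=0
ys,xs=np.nonzero(m);print('brass ext',xs.min(),ys.min(),xs.max(),ys.max())
G=R.from_euler('z',-2.4,degrees=True);o=np.array([687.5,19.7,40.5])
print(' pred',ext(c,tube(12,12,o+G.apply([-55,0,12]),G)).round(1))
j=np.array([562.8,22.1,50])
for y in(29,-29): print('knuckle pred',ext(c,tube(13,12,j+G.apply([0,y,0]),G)).round(1))
k=(g<85).astype(np.uint8)
for b in((70,160,180,235),(90,230,190,320)):
    s=k[b[1]:b[3],b[0]:b[2]];ys,xs=np.nonzero(s);print('dark left/bottom/top',xs.min()+b[0],ys.min()+b[1],xs.max()+b[0],ys.max()+b[1])
for row in(160,170,200,220,250): 
    l=np.argmax(np.diff(g[row,255:285]))+255.5;rr=np.argmin(np.diff(g[row,385:425]))+385.5;print('row',row,'L',l,'R',rr,end=';')
print()
for col in(275,300,320,350,380,400): print(col,np.argmax(np.abs(np.diff(g[130:160,col])))+130.5,end=';')
print()
for p in [(-37,55),(53,55),(53,-30),(-37,-30)]: print('flap pred',p,[proj(c,(o+G.apply([*p,z]))/1000).round(1).tolist() for z in(0,6)])
print('pull pred',[proj(c,(o+G.apply([x,y,42]))/1000).round(1).tolist() for x in(-7,7) for y in(25,-25)])
b=((hsv[:,:,0]>100)&(hsv[:,:,0]<125)&(hsv[:,:,1]>120)).astype(np.uint8);ys,xs=np.nonzero(b[180:310,300:345]);print('pull obs',xs.min()+300,ys.min()+180,xs.max()+300,ys.max()+180)
t=np.load('t6.npy');ct=r.calibration('top')
rect(t,ct,(295,140,350,200),(0,0,165),(179,50,255),.045,'flap top')
E
```

```text
brass ext 213 212 252 259
 pred [208.3 208.3 251.8 259. ]
knuckle pred [ 83.7 166.5 140.3 217.9]
knuckle pred [104.7 249.9 154.7 304. ]
dark left/bottom/top 89 160 179 215
dark left/bottom/top 109 236 189 319
row 160 L 260.5 R 407.5;row 170 L 261.5 R 406.5;row 200 L 262.5 R 403.5;row 220 L 272.5 R 402.5;row 250 L 265.5 R 399.5;
275 144.5;300 145.5;320 145.5;350 145.5;380 145.5;400 146.5;
flap pred (-37, 55) [[258.2, 141.3], [256.1, 142.2]]
flap pred (53, 55) [[405.3, 141.1], [408.1, 142.0]]
flap pred (53, -30) [[395.5, 265.8], [397.8, 270.2]]
flap pred (-37, -30) [[265.7, 266.0], [264.1, 270.4]]
pull pred [[304.5, 209.1], [306.0, 295.8], [332.4, 209.1], [331.5, 295.8]]
pull obs 310 213 333 295
```

The wrist image is uniformly about 3–4% small; the leaf on the bench and the holder walls showed the same. Leaf and bracket deviate alike, so their relative prediction holds to about 1 mm. I'll slide in.

```bash
python3 -m jog '[{"x":-0.3,"y":-1,"z":0.2,"wx":0,"wy":0,"wz":0,"fingers":0},{"x":0,"y":-1.5,"z":0,"wx":0,"wy":0,"wz":0,"fingers":0},{"x":0,"y":-1,"z":0,"wx":0,"wy":0,"wz":0,"fingers":0},{"x":0,"y":-0.5,"z":0,"wx":0,"wy":0,"wz":0,"fingers":0},{"x":0,"y":0,"z":0,"wx":0,"wy":0,"wz":0,"fingers":0},{"x":0,"y":0,"z":0,"wx":0,"wy":0,"wz":0,"fingers":0},{"x":0,"y":0,"z":0,"wx":0,"wy":0,"wz":0,"fingers":0}]' >/dev/null
python3 -c "
from h import *
go(617.8,19.8,49.7,87.6)"
```

```text
t 15.38 pos [648.   19.2  49.8] F [-0.4  0.4 -2.6] w 10.4 j [ 0.08  0.93 -0.35  1.6   0.44  0.69 -0.52]
 turn first (deg) [ 0.13 -0.02 -0.  ]  shift cm after turn [-0.07 -3.02  0.01]  without turn [-0.07 -3.02  0.  ]
```

```bash
python3 -m jog '[{"x":-0.05,"y":-1,"z":0,"wx":0,"wy":0,"wz":0,"fingers":0},{"x":0,"y":-1,"z":0,"wx":0,"wy":0,"wz":0,"fingers":0},{"x":0,"y":-0.7,"z":0,"wx":0,"wy":0,"wz":0,"fingers":0},{"x":0,"y":-0.3,"z":0,"wx":0,"wy":0,"wz":0,"fingers":0},{"x":0,"y":0,"z":0,"wx":0,"wy":0,"wz":0,"fingers":0},{"x":0,"y":0,"z":0,"wx":0,"wy":0,"wz":0,"fingers":0},{"x":0,"y":0,"z":0,"wx":0,"wy":0,"wz":0,"fingers":0},{"x":0,"y":0,"z":0,"wx":0,"wy":0,"wz":0,"fingers":0}]' >/dev/null
python3 - <<'E'
from fit import *
go(617.8,19.8,49.7,87.6)
c=r.calibration('wrist');im=r.camera('wrist');np.savez('w7.npz',im=im,K=c['intrinsics'],T=c['world_from_camera'])
t=r.camera('top');s=r.camera('scene')
np.savez('c7.npz',t=t,s=s)
cs=r.calibration('scene')
# composite: wrist crop | scene crop | top crop
a=cv2.resize(im[130:310,130:330],(400,360),interpolation=cv2.INTER_CUBIC)
u,v=np.round(proj(cs,(.563,.022,.05))).astype(int);b=cv2.resize(s[v-45:v+45,u-50:u+50],(400,360),interpolation=cv2.INTER_CUBIC)
print('scene crop origin',u-50,v-45)
d=cv2.resize(t[180:240,270:370],(400,240),interpolation=cv2.INTER_CUBIC)
o=np.zeros((600,800,3),np.uint8);o[:360,:400]=a;o[:360,400:]=b;o[360:,:400]=d
cv2.imwrite('pics/c7.png',o[:,:,::-1])
E
```

```text
t 16.05 pos [617.3  19.9  49.2] F [-0.3  1.1 -2.4] w 10.3 j [ 0.08  0.9  -0.33  1.7   0.46  0.62 -0.56]
 turn first (deg) [ 0.05 -0.01 -0.  ]  shift cm after turn [-0.01  0.05 -0.05]  without turn [-0.01  0.05 -0.05]
scene crop origin 265 141
```

View pics/c7.png

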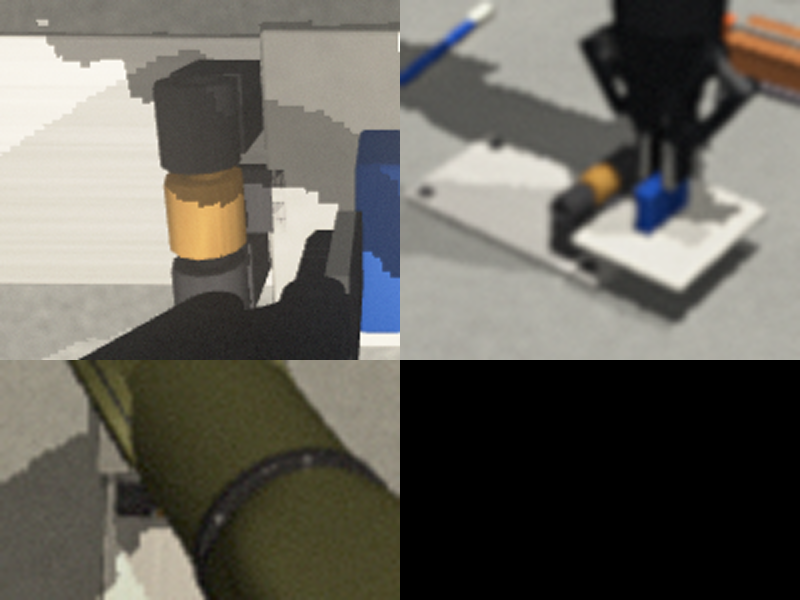

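The composite shows the brass knuckle between the dark ones. In the wrist crop the brass left edge (167) lies on the line through the knuckles' left edges (155→173), and the flap is level in the scene view. One numeric check of y centring and height remains.

Run:
```python
from fit import *
go(617.8,19.8,49.7,87.6)
d=np.load('w7.npz');im=d['im'];c=dict(intrinsics=d['K'],world_from_camera=d['T'])
G=R.from_euler('z',-2.4,degrees=True);p=lambda q:proj(c,(np.array([562.8,22.1,50])+G.apply(q))/1000)
# along crest line: profile
A,B=p((0,45,12)),p((0,-45,12))
hsv=cv2.cvtColor(im,cv2.COLOR_RGB2HSV).astype(int);g=cv2.cvtColor(im,cv2.COLOR_RGB2GRAY)
for y in(42,16,12,-12,-16,-42):print('crest pred',y,p((0,y,12)).round(1),'lower near side',p((8.5,y,-8.5)).round(1),'mid',p((12,y,0)).round(1),p((-12,y,0)).round(1))
for row in range(205,270): 
    u=int(round(np.interp(row,[A[1],B[1]],[A[0],B[0]])))+2
    print(row,u,*(f'{g[row,u+k]}/{hsv[row,u+k,1]}' for k in(-6,0,6)),end=' | ' if row%3 else '\n')
print()
def edges(row):
    x=np.arange(195,270);gr=np.abs(np.gradient(im[row,195:270].astype(float),axis=0)).sum(1);l=gr[:28].argmax();r_=28+gr[28:].argmax();return x[l],x[r_]
for row in(175,185,195,205,210,222,232,242,250,256,262,268):print(row,edges(row),end=' ')
s=np.load('c7.npz')['s'];cs=r.calibration('scene')
hs=cv2.cvtColor(s,cv2.COLOR_RGB2HSV);m=((hs[:,:,1]>110)&(hs[:,:,0]>8)&(hs[:,:,0]<30));m[:,:300]=0;m[:,335:]=0;m[:175]=0;m[:,:]&=(np.arange(400)[:,None]<200)
ys,xs=np.nonzero(m);print('\nscene brass obs ctr',xs.mean(),ys.mean(),'n',len(xs),xs.min(),ys.min(),xs.max(),ys.max())
for z in(44,50,56):
  T=tube(12,12,np.array([562.8,22.1,z]),G);q=ext(cs,T);print('pred z',z,q.round(1),proj(cs,np.array([.5628,.0221,z/1000])).round(1))
```

```text
t 16.2 pos [616.9  19.9  49.1] F [ 0.1  1.9 -2.2] w 10.4 j [ 0.08  0.9  -0.33  1.7   0.46  0.62 -0.56]
 turn first (deg) [ 0.02 -0.    0.01]  shift cm after turn [-0.    0.09 -0.06]  without turn [-0.    0.09 -0.05]
crest pred 42 [218.1 169.6] lower near side [243.4 163.7] mid [245.7 166. ] [204.5 166. ]
crest pred 16 [222.6 214.9] lower near side [246.4 204.3] mid [248.7 208.4] [209.3 208.4]
crest pred 12 [223.2 221.5] lower near side [246.9 210.3] mid [249.2 214.7] [210.  214.7]
crest pred -12 [227.  259.5] lower near side [249.4 244.7] mid [251.8 250.5] [214.  250.5]
crest pred -16 [227.6 265.5] lower near side [249.9 250.2] mid [252.2 256.2] [214.6 256.2]
crest pred -42 [231.3 303. ] lower near side [252.4 284.6] mid [254.8 291.7] [218.6 291.7]
205 224 74/26 72/17 68/29 | 206 224 68/35 68/29 64/27 | 207 224 72/30 68/25 69/21
208 224 72/31 71/31 67/30 | 209 224 73/31 71/34 64/30 | 210 224 71/28 70/24 70/34
211 224 72/37 70/35 66/32 | 212 224 74/26 72/34 68/25 | 213 224 74/27 71/34 67/33
214 224 69/25 74/26 67/29 | 215 225 73/33 68/29 67/33 | 216 225 73/48 72/46 71/56
217 225 83/93
[... 1622 characters left out ...]
30 90/24 81/24 95/18 | 269 230 91/27 97/20 97/20 | 
175 (np.int64(206), np.int64(261)) 185 (np.int64(207), np.int64(261)) 195 (np.int64(208), np.int64(261)) 205 (np.int64(209), np.int64(253)) 210 (np.int64(210), np.int64(250)) 222 (np.int64(212), np.int64(261)) 232 (np.int64(212), np.int64(266)) 242 (np.int64(213), np.int64(266)) 250 (np.int64(214), np.int64(264)) 256 (np.int64(217), np.int64(264)) 262 (np.int64(216), np.int64(266)) 268 (np.int64(215), np.int64(263)) 
scene brass obs ctr 315.3015873015873 185.87301587301587 n 63 311 182 320 191
pred z 44 [308.6 182.  320.4 193.3] [314.5 187.6]
pred z 50 [308.6 180.2 320.4 191.6] [314.5 185.9]
pred z 56 [308.6 178.5 320.5 189.8] [314.5 184.1]
```

Scene height agrees: the brass centre is at row 185.9, as predicted for z=50. In the wrist view the −y gap is 8 px against 6 expected, so the brass is about 1 mm too far to +y. I'll nudge it.

```bash
python3 -m jog '[{"x":-0.1,"y":0.05,"z":-0.05,"wx":0,"wy":0,"wz":0,"fingers":0},{"x":0,"y":0,"z":0,"wx":0,"wy":0,"wz":0,"fingers":0},{"x":0,"y":0,"z":0,"wx":0,"wy":0,"wz":0,"fingers":0},{"x":0,"y":0,"z":0,"wx":0,"wy":0,"wz":0,"fingers":0},{"x":0,"y":0,"z":0,"wx":0,"wy":0,"wz":0,"fingers":0},{"x":0,"y":0,"z":0,"wx":0,"wy":0,"wz":0,"fingers":0}]' >/dev/null
python3 - <<'E'
from fit import *
go(617.8,18.9,49.7,87.6)
im=r.camera('wrist');t=r.camera('top');ct=r.calibration('top')
g=cv2.cvtColor(im,cv2.COLOR_RGB2GRAY)
print(g[210:222,225],g[255:272,229])
rect(t,ct,(200,190,235,285),(3,150,150),(20,255,255),.044,'scraper/walls')
a=cv2.resize(im[130:310,130:330],(400,360),interpolation=cv2.INTER_CUBIC)
b=cv2.resize(t[140:280,130:270],(400,400),interpolation=cv2.INTER_CUBIC);o=np.zeros((400,800,3),np.uint8);o[:360,:400]=a;o[:,400:]=b
cv2.imwrite('pics/c8.png',o[:,:,::-1])
E
```

```text
t 16.7 pos [617.   18.9  49.7] F [ 0.5 -0.6 -2.5] w 10.1 j [ 0.08  0.9  -0.33  1.7   0.46  0.62 -0.56]
 turn first (deg) [-0.    0.    0.02]  shift cm after turn [ 0.01  0.08 -0.  ]  without turn [ 0.    0.08 -0.  ]
[67 71 72 73 73 79 93 95 93 91 86 90] [190 191 191 187 174  81  62  57  58  63  65  75  95  99  98 102 102]
scraper/walls ctr [564.9 280.3] size [18.6 82.1] long axis deg 0.3
scraper/walls ctr [564.4 312.2] size [17.9 82. ] long axis deg 1.4
scraper/walls ctr [468.9 293.4] size [21.2 94.8] long axis deg 1.6
```

View pics/c8.png

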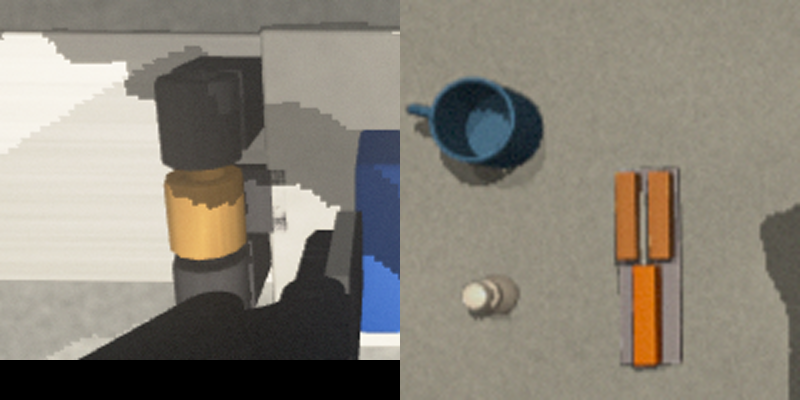

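The wrist view shows the brass centred between the knuckles on their line. The top view shows the scraper in the holder and the mug and figurine in place. I'm handing in.

```bash
python3 -c "
from workcell import r
print(r.close_job())"
```

```text
the job is handed in; nothing more can be done
None
```

I put the scraper away first, then brought the leaf to the bracket, and handed in at about 16.8 s with the leaf still gripped in the air. No verdict came back.

**Scraper:** It is released in the holder, with the blade down in the slot and the handle on the rest. The top camera puts its origin at (469, 293) mm against an estimated seat of (467, 295) mm. The shoulder is about 5–6 mm from the wood.

**Leaf:** It is held level with the brass knuckle between the two dark ones, on the +x side.
- **Position and heading:** The tool ended within 1 mm and 0.05° of the computed target. The largest offset is 0.8 mm in x. I left it because the brass edge already lay on the line of the bracket knuckles, to within about 1 px.
- **Height:** In the scene view, the brass centre row matched the prediction for 50 mm. That view was taken before the last 1 mm sideways and 0.5 mm height nudge.
- **Clearance:** The last force reading was about 2.5 N, roughly the leaf's weight, so I saw no sign of contact with the bracket.

**Checks that disagreed:**
- The wrist camera read everything 3–4% small, so I relied on the leaf's position relative to the bracket.
- Top and wrist cameras differed by 1.5–3 mm on absolute positions.
- After the last nudge, the brass may still sit up to about 0.7 mm off centre along the hinge axis, which is inside the 4 mm gaps.

**Bystanders:** The mug and figurine look unmoved in the last top view. I did not look again at the pin and vial rack, but the arm did not touch them as far as I know.

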